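# Charge a beaker with marble chips from a dead-man chute dispenser

## Robot

A 7-joint arm with a two-finger parallel gripper is mounted at the origin on a cart in front of the work surface, level with it; the furniture and walls round the work are solid. World frame = base frame: x ahead of the robot, y to its left, z up, the work surface at z = 0. Lengths are in mm, angles in rad, forces in N, time in s.
With the tool pointing down it reaches from about 400 to 875 mm from the base axis. Payload 4.4 kg.
Tool frame: the origin (TCP) lies at the very end of the fingers, on their centre line; the grasp point (between the pads) lies 19 mm behind it; x points along the fingers, y is the direction in which the jaws open and shut, and the axes are right-handed (so a half turn about x gives the same grasp; the last joint's range is limited). The gripper opens to 85 mm and grips with 20 to 120 N. Pads are 22 mm wide; open, the fingers measure 114 mm over their backs; the gripper's body (76 mm by 85 mm) begins 54 mm behind the grasp point. The pads swing forward as they close: fully open they stand 13 mm farther back than shut.
Start: joints at [1.231, 0.628, 0.038, 1.517, -0.027, 0.996, -0.02], TCP at [175.782, -625.794, 231.313] pointing down, gripper open.
Joint ranges: [-3.06, 3.06], [-0.37, 2.12], [-1.25, 1.32], [0.18, 2.47], [-1.1, 4.24], [0.23, 1.98], [-2.94, 2.94]. Speed limits (rad/s): [2.57, 2.57, 3.14, 3.14, 3.14, 3.14, 3.14].

## Interface

Orientations are given as [roll, pitch, yaw] about the fixed x, y, z axes, in that order (R = Rz(yaw) Ry(pitch) Rx(roll)).
In Python, from cell import readout, cams, order gives the robot as it stands. The module is installed in compiled form; this text tells all that it offers.
- The arm moves only by the shell command python3 -m creep 'ROWS'. ROWS is JSON, a list of rows, each a list of 3 entries, a list of its own where there are three numbers: the shift along the tool's x, y, z in units of 10 cm (1.0 is 10 cm), then the turn about the tool's x in units of pi/4 rad (1.0 is pi/4 rad), then the closure, from 0 (fully open) to 1 (shut). In form: [[[x, y, z], spin, gripper], ...]. A call has 1 to 20 rows; each row is the pose to reach, as a shift and turn from the pose commanded when the call began, along the tool's axes at that moment; what a row does not reach only later rows make up. A row lasts 1/10 s, in which the tool goes at most 50 mm and 8.59 degrees, less where a joint would pass 70% of its speed; a pose out of reach is approached as far as the arm can. A call with a number of a shift or a turn outside -1 to 1 is refused whole. A call with a gripper value outside its range is refused whole. The fingers move at their own pace and stop on an object; the grip force is fixed at half the most. Time passes only in rows, so rows that repeat a pose let the fingers close. It gives the time, the measured TCP pose, the force and the opening at its end, in the units of the state.
- readout.read_state(): the state, without advancing time (a new reading comes with each control period).
- cams.get_image(name): name is "scene" or "top"; returns the picture (420x560x3 uint8, blue, green, red); there is no depth.
- cams.get_calibration(name): a dict with "fx", "fy", "cx", "cy" (pixels), "R" (3x3) and "t" (3): a world point X has camera coordinates R X + t. Camera axes: x right, y down, z forward; pixel columns grow to the right and rows downward; lengths in mm; the calibration is good to about 2 mm. A picture is of the moment at which its call begins. get_calibration takes no time and is no camera call.
- order.finish_job(): hands the job in, once; it reports no verdict.
The state is a dict: "clock": time; "qpos": joint angles; "qd": joint speeds; "tau": joint torques, N m; "eef_pos": TCP position; "tool_rot": TCP orientation; "force": force on the tool from outside, world axes, zero at the start; "torque": the same for the moment, N m; "width": finger opening in mm.
Only numpy, scipy, OpenCV 4.12 (cv2) and the standard library are available. Lean on these libraries where they do the work, as an engineer would, in place of code of your own. Each camera call takes 0.05 s, during which the arm holds its last target.

## Task

Charge the small empty beaker with marble chips: stand it upright on the bench under the chute of the white chip dispenser, right back in the black saddle at the dispenser's foot, and only then flip the safety catch on the dispenser's right-hand side over towards you. Then pull the spring-loaded handle on its left-hand side towards you as far as it goes, so that the gate drops and all five chips slide into the beaker, and finish while still holding the handle fully pulled. Leave the other things on the bench alone.

Things in the scene. Friction and masses are not known exactly. Their poses are not given: they have to be found in the camera images.
- dispenser: fixed chip dispenser: white housing 173 deep, 50 wide, 266 mm high on a dark base plate 104 mm wide; open chute, 24 mm wide, sloping 40 degrees down to the front. Origin on the bench below the gate's hinge; +x to the rear (away from the robot), +y left, z up. Housing: x -7 to 166 mm; the bench in front of x -16 is free, but the closed gate overhangs it (see point gate_edge).
- seat (a point): point on the bench at x -38 mm of the dispenser's frame: centre of the beaker's underside when its back touches the saddle, a black arc 14 mm high, inner radius 26 mm, about the rear 80 degrees of this point, open to front and sides. A gripper bringing the beaker in should lean back (top to the robot) 20 to 40 degrees to clear the gate, or set it down 50 mm in front and push it in low.
- gate_edge (a point): middle of the gate's free edge, 33 mm wide: at x -18, z 112 mm of the dispenser's frame when closed, x -18, z 81 mm (over the beaker's mouth) when fully open
- beaker: small empty glass beaker, loose, 70 g, 50 mm across the wall (55 mm at the rim), 68 mm high, inside about 43 mm wide. Origin at the centre of its underside, z up.
- gate (a joint): gate and handle, on one shaft along the dispenser's y: 0 closed, handle leaning 28 degrees to the rear; 1.4 rad fully open (stop), handle 52 degrees to the front. The handle's end moves to -x. A spring closes it whenever let go: 3 N at the handle at first, 7 N at full travel. Rigidly blocked (within 0.08 rad) by the catch until that is flipped. All chips slide out within 1 s of full opening.
- handle: round black cross-bar, 16 mm thick, parallel to the dispenser's y axis, free to grip from y 42 to 105 mm of the dispenser's frame, at the end of a flat steel arm (at y 36 mm), 150 mm from the gate's hinge; its top is at z 236 mm when closed. Nothing stands beside or above it. Origin on the bar's axis at y 0; its axes turn with the gate.
- handle_grip (a point): middle of the handle's free length: at (71, 75, 228) mm of the dispenser's frame when closed, (-118, 75, 188) mm when fully open; between, on a circle of radius 150 mm about point gate_hinge
- gate_hinge (a point): point on the hinge axis of gate and handle, at (0, 75, 96) mm of the dispenser's frame
- catch (a joint): safety catch, hinged along the dispenser's y axis: 0 = on, its steel strut hangs on a roller of the gate's shaft and blocks it; 1.3 rad = flipped fully over (stop). Its tab moves to -x (towards the robot) and then down. Clear of the gate from 0.5 rad on. Friction keeps it where it is left; about 1.5 N at the tab moves it.
- catch_grip (a point): middle of the catch's tab, a dark steel pin 12 mm thick, parallel to the dispenser's y axis, from y -39 to -67 mm of its frame: at (49, -54, 205) mm of the dispenser's frame when on, (-2, -54, 190) mm when fully flipped; 45 mm from point catch_hinge. Pinch it from above or sweep it towards the robot with closed fingers.
- catch_hinge (a point): point on the catch's hinge axis, at (34, -54, 163) mm of the dispenser's frame
- chip_1: whitish marble chip no. 1, loose, an irregular lump of about 18 x 15 x 15 mm, 9 to 14 g, lying in the chute behind the gate (no. 1 lowest). Origin at its middle.
- chip_2: whitish marble chip no. 2, loose, an irregular lump of about 18 x 15 x 15 mm, 9 to 14 g, lying in the chute behind the gate (no. 1 lowest). Origin at its middle.
- chip_3: whitish marble chip no. 3, loose, an irregular lump of about 18 x 15 x 15 mm, 9 to 14 g, lying in the chute behind the gate (no. 1 lowest). Origin at its middle.
- chip_4: whitish marble chip no. 4, loose, an irregular lump of about 18 x 15 x 15 mm, 9 to 14 g, lying in the chute behind the gate (no. 1 lowest). Origin at its middle.
- chip_5: whitish marble chip no. 5, loose, an irregular lump of about 18 x 15 x 15 mm, 9 to 14 g, lying in the chute behind the gate (no. 1 lowest). Origin at its middle.
- petri_dish: closed flat dish, 92 mm across, 16 mm high, loose, a bystander that must stay where it is. Origin at its underside.
- spatula: thin steel spatula lying flat, 178 mm long, loose, a bystander that must stay where it is. Origin at its underside.
- slide_box: small carton, 58 x 82 x 32 mm, loose, a bystander that must stay where it is. Origin at its underside.
- marker: black marker pen lying flat, 135 mm long, loose, a bystander that must stay where it is. Origin at its underside.
- stopper: rubber stopper, 29 mm across, 26 mm high, loose, a bystander that must stay where it is. Origin at its underside.
- forceps: steel forceps lying flat, 120 mm long, loose, a bystander that must stay where it is. Origin at its underside.
Not all that is in view belongs to the job. Leave any blue or pink look-alike of the beaker alone.

How it is judged (in metres and radians):
On the way, in this order (a step that is already met when the one before it is completed fails the run):
1. the beaker stands upright in the saddle under the chute, with the catch still on and the gate closed (horizontal distance between beaker and seat below 0.01 m and angle between beaker's own z axis and vertical below 0.12 rad and height (world z) of beaker below 0.008 m and value of joint catch below 0.2 rad and value of joint gate below 0.1 rad), for 0.2 s.
2. the safety catch is flipped over while the gate is still closed (horizontal distance between beaker and seat below 0.015 m and angle between beaker's own z axis and vertical below 0.12 rad and height (world z) of beaker below 0.008 m and value of joint catch above 0.5 rad and value of joint gate below 0.1 rad), for 0.1 s.
3. the handle is pulled, with the beaker under the chute (horizontal distance between beaker and seat below 0.02 m and angle between beaker's own z axis and vertical below 0.12 rad and height (world z) of beaker below 0.008 m and value of joint gate above 1.2 rad), for 0.2 s.
At the end, for the whole second after the job is handed in: the handle is held by the robot's fingers (more than 1 N) with the gate open beyond 1.2 of 1.4 rad, the catch is flipped (beyond 0.45 rad), the beaker stands upright (within 7 degrees) on the bench within 22 mm of the seat, and all five chips lie at rest inside it (value of joint gate above 1.2 rad and contact force between the fingers and handle above 1 N and value of joint catch above 0.45 rad and horizontal distance between beaker and seat below 0.022 m and angle between beaker's own z axis and vertical below 0.12 rad and height (world z) of beaker below 0.008 m and horizontal distance between each of chip_1, chip_2, chip_3, chip_4, chip_5 and beaker below 0.024 m and z of chip_1 in the frame of beaker between 0 and 0.064 m and linear speed of each of chip_1, chip_2, chip_3, chip_4, chip_5 below 0.03 m/s and z of chip_2 in the frame of beaker between 0 and 0.064 m and z of chip_3 in the frame of beaker between 0 and 0.064 m and z of chip_4 in the frame of beaker between 0 and 0.064 m and z of chip_5 in the frame of beaker between 0 and 0.064 m); the arm keeps its last pose, push and grip.
It fails at once if a bystander (dish, spatula, carton, marker, stopper or forceps) is moved by more than 3 cm (distance of any of petri_dish, spatula, slide_box, marker, stopper, forceps from where it was at the start of the episode above 0.03 m).
It also fails if it takes over 67 s, if anything falls off the work surface, if the arm or the gripper's body presses on something with over 40 N, if the wrist force passes 120 N, or if a joint passes its speed limit or range.

## Working session

There is one attempt and no reset: what is moved stays moved. The work goes in short steps, Python scripts to look and compute and a shell command to move; the robot and the scene stay as the last step left them, time stands still between calls to the robot, and variables do not carry over. Pictures are saved under pics/ and viewed, and the job is handed in when it is done.

```bash
mkdir -p pics; ls
python3 - <<'E'
from cell import readout,cams
import cv2,json
print(readout.read_state())
for n in("scene","top"):
    cv2.imwrite(f"pics/{n}0.png",cams.get_image(n)); print(n,cams.get_calibration(n))
E
```

```text
pics
{'clock': 0.0, 'qpos': array([ 1.23123646,  0.6293267 ,  0.03843014,  1.51839482, -0.02700692,
        0.99632575, -0.02001258]), 'qd': array([ 0.0007027 ,  0.00047317, -0.00021298,  0.00084641, -0.00084838,
       -0.00110608, -0.00093831]), 'tau': array([ 4.35796237e-04, -5.63400435e+01,  1.22665823e+00, -1.93437159e+01,
        1.10451481e-02,  1.05519631e-02, -6.77296171e-06]), 'eef_pos': array([ 175.59009145, -625.16081551,  230.39290796]), 'tool_rot': array([-1.56427261,  1.56885925,  1.85107252]), 'force': array([-0.77069147,  0.36859924,  0.86992116]), 'torque': array([0.00351739, 0.02756217, 0.02217261]), 'width': 85.42714766528417}
scene {'fx': 408.0974608675719, 'fy': 408.0974608675719, 'cx': 284.15475547390173, 'cy': 209.22067889311867, 'R': array([[-0.87786049, -0.47891115, -0.00225094],
       [-0.36265009,  0.66780515, -0.6500163 ],
       [ 0.31280324, -0.56980733, -0.75991693]]), 't': array([ 365.60802543,  397.59630865, 1138.84383954])}
top {'fx': 457.39131341428805, 'fy': 457.39131341428805, 'cx': 274.72978449644205, 'cy': 219.81098411456276, 'R': array([[-0.02930641, -0.9995448 ,  0.00716473],
       [-0.99743477,  0.02877474, -0.06554301],
       [ 0.06530701, -0.00906718, -0.99782402]]), 't': array([-188.74818137,  551.76837321, 1793.09109162])}
```

View pics/scene0.png

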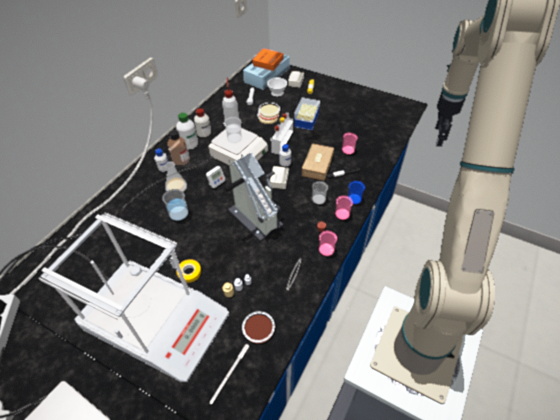

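View pics/top0.png

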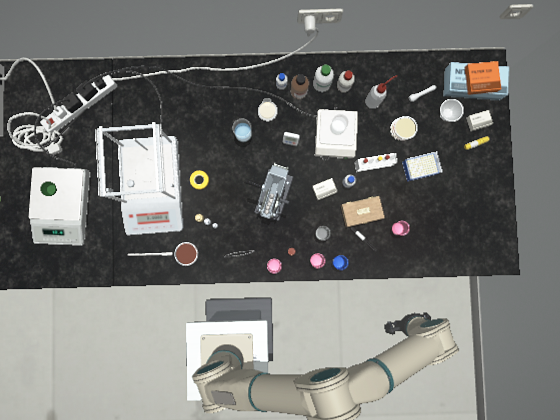

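Run:
```python
import cv2
a=cv2.imread("pics/top0.png")[145:285,230:420]; cv2.imwrite("pics/topc.png",cv2.resize(a,None,fx=4.2,fy=4.2,interpolation=cv2.INTER_CUBIC))
a=cv2.imread("pics/scene0.png")[140:260,210:370]; cv2.imwrite("pics/scenec.png",cv2.resize(a,None,fx=5,fy=5,interpolation=cv2.INTER_CUBIC))
```

```text
(no output)
```

View pics/topc.png

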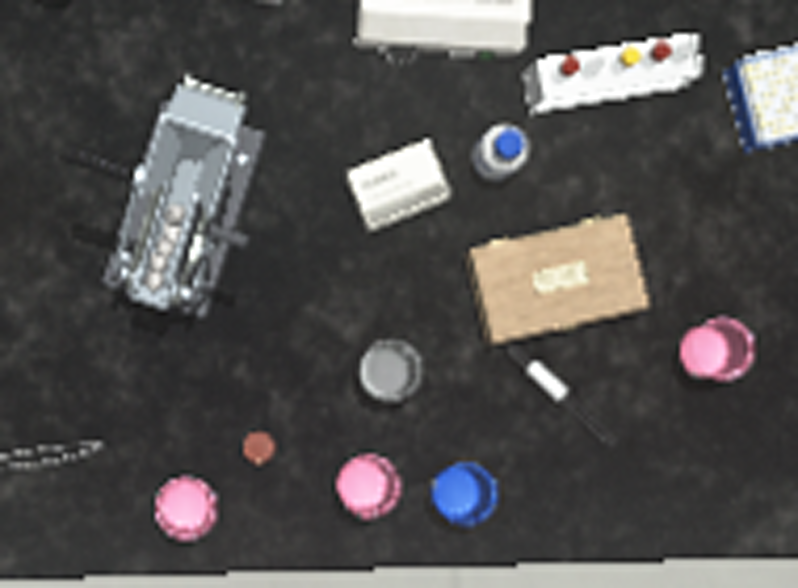

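View pics/scenec.png

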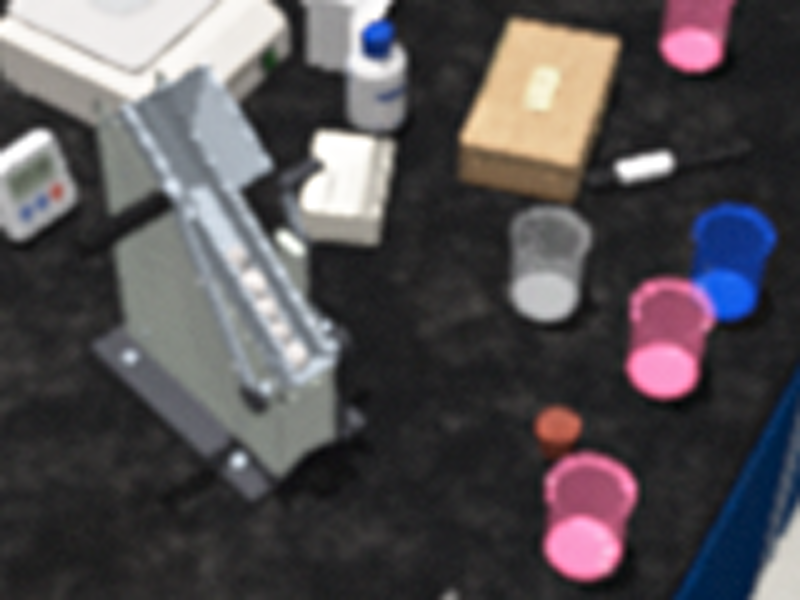

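Run:
```python
import cv2,numpy as np
a=cv2.imread("pics/top0.png")[155:230,238:300]
b=cv2.imread("pics/scene0.png")[145:245,222:292]
f=lambda im,s:cv2.resize(np.clip(255*(im/255.)**0.45,0,255).astype('uint8'),None,fx=s,fy=s,interpolation=cv2.INTER_NEAREST)
cv2.imwrite("pics/tc2.png",f(a,8)); cv2.imwrite("pics/sc2.png",f(b,6))
```

```text
(no output)
```

View pics/tc2.png

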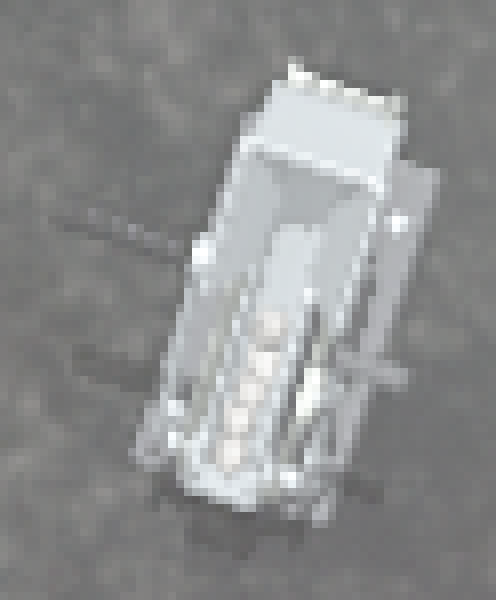

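View pics/sc2.png

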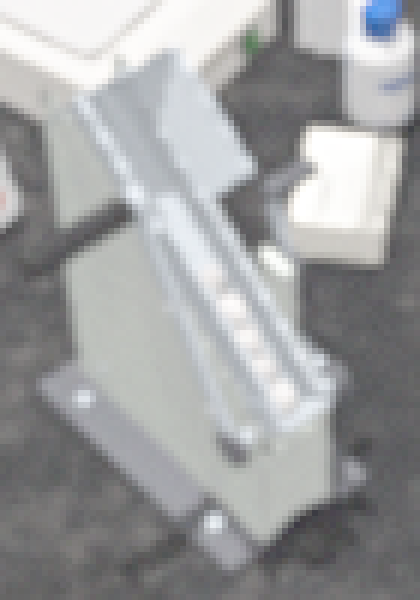

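```bash
cat > h.py <<'E'
import numpy as np, cv2
from cell import readout,cams
C={n:cams.get_calibration(n) for n in("scene","top")}
def proj(n,X):
    c=C[n];p=np.atleast_2d(X)@np.array(c["R"]).T+c["t"]
    return np.c_[c["fx"]*p[:,0]/p[:,2]+c["cx"],c["fy"]*p[:,1]/p[:,2]+c["cy"]]
def ray(n,u,v):
    c=C[n];R=np.array(c["R"]);d=R.T@[(u-c["cx"])/c["fx"],(v-c["cy"])/c["fy"],1]
    return -R.T@c["t"],d/np.linalg.norm(d)
def plane(n,u,v,z):
    o,d=ray(n,u,v);return o+d*(z-o[2])/d[2]
def tri(a,b):
    A=np.zeros((3,3));r=np.zeros(3)
    for n,(u,v) in(("top",a),("scene",b)):
        o,d=ray(n,u,v);P=np.eye(3)-np.outer(d,d);A+=P;r+=P@o
    return np.linalg.solve(A,r)
E
python3 - <<'E'
from h import *
from scipy.optimize import least_squares
T=lambda u,v:(238+u/8-.5,155+v/8-.5); S=lambda u,v:(222+u/6-.5,145+v/6-.5)
h=tri(T(54,218),S(32,268));c=tri(T(405,375),S(312,172));print(h,c)
obs=[("top",T(54,218),(71,105,228)),("scene",S(32,268),(71,105,228)),("top",T(405,375),(49,-67,205)),("scene",S(312,172),(49,-67,205)),
("top",T(405,105),(166,-25,266)),("top",T(290,68),(166,25,266))]
def f(p):
    x,y,a=p;R=np.array([[np.cos(a),-np.sin(a)],[np.sin(a),np.cos(a)]])
    return np.concatenate([proj(n,np.r_[R@X[:2]+[x,y],X[2]])[0]-o for n,o,X in obs])
r=least_squares(f,[550,0,0]);print(r.x,np.degrees(r.x[2]),r.fun.reshape(-1,2).round(1))
bk=[plane("top",322.5,233,35)]; print(bk, plane("scene",320,200,0),[plane("top",u,v,0) for u,v in((322,234),)])
E
```

```text
[ 668.62109996 -100.06927741  229.01710014] [ 596.7772798  -254.09912084  197.42525492]
[ 5.66230728e+02 -1.73175309e+02 -3.45901704e-01] -19.818707781694204 [[-0.3  0.3]
 [-0.6  0.5]
 [ 0.1  2.4]
 [ 0.9 -0.8]
 [-0.3 -1.5]
 [ 0.3 -1.4]]
[array([ 487.7772354 , -390.29067257,   35.        ])] [ 476.88603599 -387.45372347    0.        ] [array([ 485.01270553, -392.09291722,    0.        ])]
```

```bash
cat > ov.py <<'E'
from h import *
import sys
x,y,a=map(float,sys.argv[1:4]);a=np.radians(a);tag=sys.argv[4]
R=np.array([[np.cos(a),-np.sin(a)],[np.sin(a),np.cos(a)]])
P={'seat':(-38,0,0),'ge+':(-18,16.5,112),'ge-':(-18,-16.5,112),'ho':(71,105,228),'hi':(71,42,228),'co':(49,-67,205),'ci':(49,-39,205),
'r+':(166,25,266),'r-':(166,-25,266),'f+':(-7,25,0),'f-':(-7,-25,0),'b+':(166,25,0)}
for n,(u0,v0,w,hh,s) in {"top":(238,155,62,75,8),"scene":(222,145,70,100,6)}.items():
    im=cv2.imread(f"pics/{n}0.png")[v0:v0+hh,u0:u0+w]
    im=cv2.resize(np.clip(255*(im/255.)**0.45,0,255).astype('uint8'),None,fx=s,fy=s,interpolation=cv2.INTER_NEAREST)
    for k,X in P.items():
        p=proj(n,np.r_[R@X[:2]+[x,y],X[2]])[0]; q=((p-[u0,v0]+.5)*s).astype(int)
        cv2.drawMarker(im,tuple(map(int,q)),(0,0,255),0,10,1);cv2.putText(im,k,tuple(map(int,q+3)),0,.4,(255,0,0),1)
    cv2.imwrite(f"pics/ov_{n}_{tag}.png",im)
a,b=[cv2.imread(f"pics/ov_{n}_{tag}.png") for n in("top","scene")]
o=np.zeros((600,a.shape[1]+b.shape[1],3),'uint8');o[:a.shape[0],:a.shape[1]]=a;o[:b.shape[0],a.shape[1]:]=b
cv2.imwrite(f"pics/ov_{tag}.png",o[:, :])
E
python3 ov.py 566.2 -173.2 -19.8 a; python3 -c "
import cv2;print(cv2.imread('pics/ov_a.png').shape)"
```

```text
(600, 916, 3)
```

View pics/ov_top_a.png

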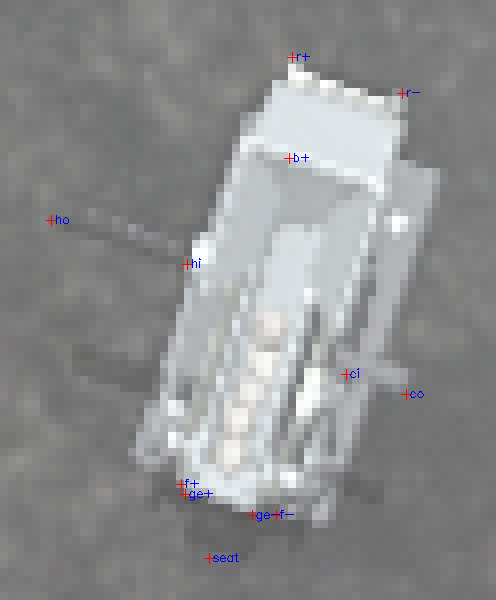

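View pics/ov_scene_a.png

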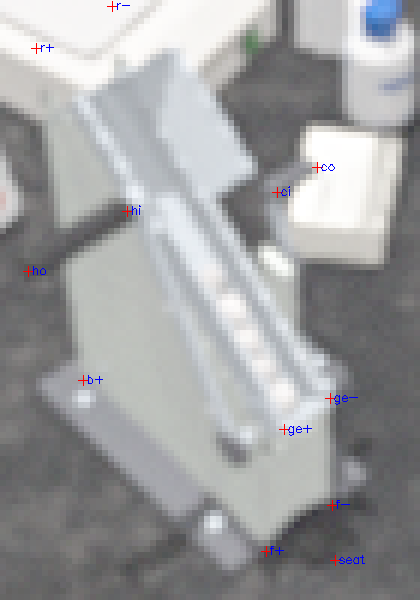

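Run:
```python
from h import *
from scipy.optimize import least_squares
T=lambda u,v:(238+u/8-.5,155+v/8-.5); S=lambda u,v:(222+u/6-.5,145+v/6-.5)
obs=[("top",T(54,218),(71,105,228)),("scene",S(32,268),(71,105,228)),("top",T(405,380),(49,-67,205)),("scene",S(314,170),(49,-67,205)),
("scene",S(285,430),(-18,16.5,112)),("scene",S(330,400),(-18,-16.5,112)),("top",T(188,493),(-18,16.5,112)),("top",T(255,509),(-18,-16.5,112)),("scene",S(262,546),(-7,25,3))]
def f(p):
    x,y,a=p;R=np.array([[np.cos(a),-np.sin(a)],[np.sin(a),np.cos(a)]])
    return np.concatenate([proj(n,np.r_[R@X[:2]+[x,y],X[2]])[0]-o for n,o,X in obs])
r=least_squares(f,[550,0,0]);print(r.x,np.degrees(r.x[2]),r.fun.reshape(-1,2).round(1))
x,y,a=r.x;R=np.array([[np.cos(a),-np.sin(a)],[np.sin(a),np.cos(a)]])
for k,X in dict(seat=(-38,0),catch=(49,-54),hg=(71,75),ho=(-118,75)).items(): print(k,R@X+[x,y])
# beaker masks
for n,(u0,v0,u1,v1) in {"top":(308,220,336,246),"scene":(306,176,334,210)}.items():
    im=cv2.imread(f"pics/{n}0.png")[v0:v1,u0:u1]; cv2.imwrite(f"pics/bk_{n}.png",cv2.resize(im,None,fx=16,fy=16,interpolation=cv2.INTER_NEAREST))
```

```text
[ 5.67805965e+02 -1.73984783e+02 -3.36290790e-01] -19.268042980862553 [[-0.3  0.1]
 [-0.9  0.5]
 [ 0.3  1.1]
 [ 0.  -0.8]
 [-0.3 -0.4]
 [-0.2 -0.6]
 [-0.1 -0.2]
 [-0.1  0.4]
 [ 0.5  0. ]]
seat [ 531.93452879 -161.44524192]
catch [ 596.24188862 -241.1293901 ]
hg [ 659.5780051  -126.61504013]
ho [481.16481158 -64.24732108]
```

View pics/bk_top.png

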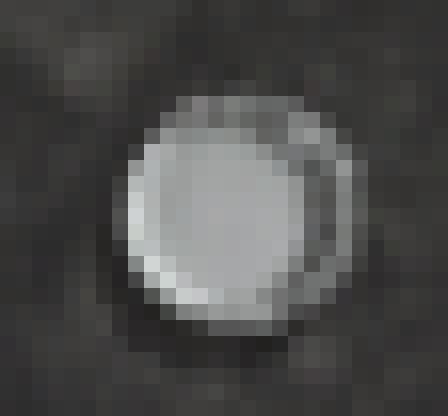

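View pics/bk_scene.png

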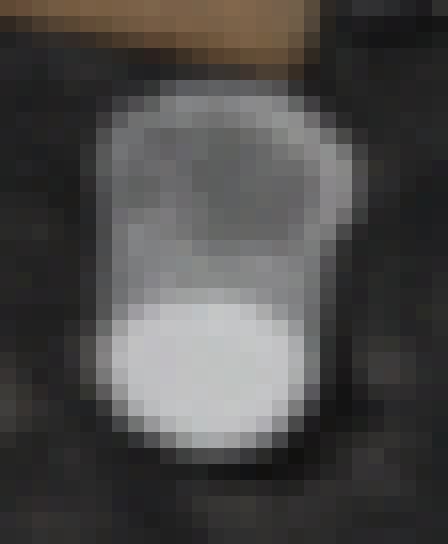

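Run:
```python
from h import *
print(plane("top",323.4,232.5,68),plane("top",321.2,233.5,3),plane("scene",318.3,198.3,2),plane("scene",306-.5+228/16,176-.5+162/16,68))
s=readout.read_state()
from scipy.spatial.transform import Rotation as Ro
print(Ro.from_euler('xyz',s['tool_rot']).as_matrix().round(3),s['eef_pos'])
```

```text
[ 488.49437812 -390.10529767   68.        ] [ 487.00592342 -388.63634895    3.        ] [ 485.3868592  -390.41553347    2.        ] [ 485.06286815 -392.39961059   68.        ]
[[-0.     0.27  -0.963]
 [ 0.002 -0.963 -0.27 ]
 [-1.    -0.002 -0.   ]] [ 175.66582074 -625.24766635  230.4996438 ]
```

```bash
cat >> h.py <<'E'
from scipy.spatial.transform import Rotation as Ro
D0=np.array([567.8,-174.0]);DA=np.radians(-19.4)
RD=np.array([[np.cos(DA),-np.sin(DA)],[np.sin(DA),np.cos(DA)]])
def w(x,y,z): return np.r_[RD@[x,y]+D0,z]
def rel(X,jaw=None):
    s=readout.read_state();M=Ro.from_euler('xyz',s['tool_rot']).as_matrix()
    d=M.T@(np.array(X)-s['eef_pos'])/100
    a=np.degrees(np.arctan2(M[1,1],M[0,1]))
    pd=RD.T@(s['eef_pos'][:2]-D0)
    print("t",round(s['clock'],2),"pos",s['eef_pos'].round(1),"disp xy",pd.round(1),"jaw",a.round(1),"rel/100mm",d.round(3),"F",s['force'].round(1),"w",round(s['width'],1),end=' ')
    if jaw is not None: print("spin",round((a-jaw)/45,3),end='')
    print()
E
python3 - <<'E'
from h import *
rel([486.5,-390,230],-109.4)
E
python3 -m creep '[[[0,-0.13,-0.35],0,0],[[0,-0.26,-0.7],0,0],[[0,-0.36,-0.98],0,0]]'
```

```text
t 0.1 pos [ 175.7 -625.2  230.5] disp xy [-220.  -555.9] jaw -74.3 rel/100mm [ 0.007 -1.424 -3.629] F [ 0.3  0.3 -0.2] w 85.2 spin 0.78
clock: 0.4
eef_pos: [262.2, -562.8, 230.8]
tool_rot: [-2.167, 1.569, 1.249]
force: [1.2, -0.2, 0.3]
width: 85.3
```

```bash
python3 -m creep '[[[0,-0.13,-0.35],0,0],[[0,-0.26,-0.7],0,0],[[0,-0.36,-0.98],0,0]]'
python3 -c "
from h import *
rel([486.5,-390,230],-109.4)"
```

```text
clock: 0.7
eef_pos: [347.0, -501.4, 230.9]
tool_rot: [-2.056, 1.569, 1.361]
force: [0.4, -1.0, -1.1]
width: 85.3
t 0.7 pos [ 347.  -501.4  230.9] disp xy [ -99.5 -382.2] jaw -74.2 rel/100mm [ 0.011 -0.693 -1.646] F [ 0.4 -1.  -1.1] w 85.3 spin 0.782
```

```bash
python3 -m creep '[[[0,-0.2,-0.45],0.19,0],[[0,-0.4,-0.9],0.38,0],[[0,-0.42,-0.99],0.57,0],[[0,-0.42,-0.99],0.78,0],[[0,-0.42,-0.99],0.78,0]]'
python3 -c "
from h import *
rel([486.5,-390,130],-109.4)"
```

```text
clock: 1.2
eef_pos: [429.4, -435.4, 230.8]
tool_rot: [0.074, 1.57, 2.877]
force: [-0.5, -0.4, -0.3]
width: 85.7
t 1.2 pos [ 429.4 -435.4  230.8] disp xy [ -43.7 -292.6] jaw -109.4 rel/100mm [ 1.008 -0.618 -0.389] F [-0.5 -0.4 -0.3] w 85.7 spin 0.0
```

```bash
python3 -m creep '[[[0,-0.4,-0.25],0,0],[[0,-0.62,-0.39],0,0],[[0.4,-0.62,-0.39],0,0],[[0.8,-0.62,-0.39],0,0],[[1,-0.62,-0.39],0,0],[[1,-0.62,-0.39],0,0]]'
python3 -c "
from h import *
rel([486.5,-390,130],-109.4)
a=cams.get_image('top')[190:280,270:380];b=cams.get_image('scene')[130:230,270:380]
cv2.imwrite('pics/g1.png',np.vstack([cv2.resize(a,None,fx=3,fy=3),cv2.resize(b,None,fx=3,fy=3)]))"
```

```text
clock: 1.8
eef_pos: [483.8, -389.5, 127.9]
tool_rot: [-0.313, 1.564, 2.491]
force: [-0.3, 0.2, 0.8]
width: 85.5
t 1.8 pos [ 483.8 -389.5  127.9] disp xy [  -7.7 -231.2] jaw -109.3 rel/100mm [-0.021 -0.004 -0.027] F [-0.3  0.2  0.8] w 85.5 spin 0.002
```

View pics/g1.png

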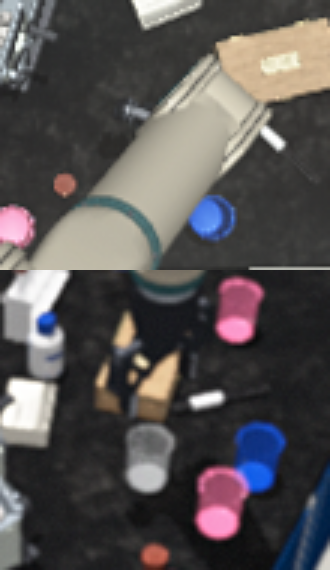

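```bash
python3 -m creep '[[[0.3,0,-0.02],0,0],[[0.6,0,-0.02],0,0],[[0.8,0,-0.02],0,0],[[0.9,0,-0.02],0,0],[[0.9,0,-0.02],0,0]]'
python3 -c "
from h import *
rel([486.5,-390,18],-109.4)
b=cams.get_image('scene')[130:230,270:380]
cv2.imwrite('pics/g2.png',cv2.resize(b,None,fx=5,fy=5))"
```

```text
clock: 2.4
eef_pos: [488.3, -391.8, 41.5]
tool_rot: [-2.983, 1.571, -0.18]
force: [0.8, 0.3, 0.1]
width: 85.1
t 2.4 pos [ 488.3 -391.8   41.5] disp xy [  -2.7 -231.8] jaw -109.4 rel/100mm [ 0.235 -0.011  0.023] F [0.8 0.3 0.1] w 85.1 spin 0.0
```

View pics/g2.png

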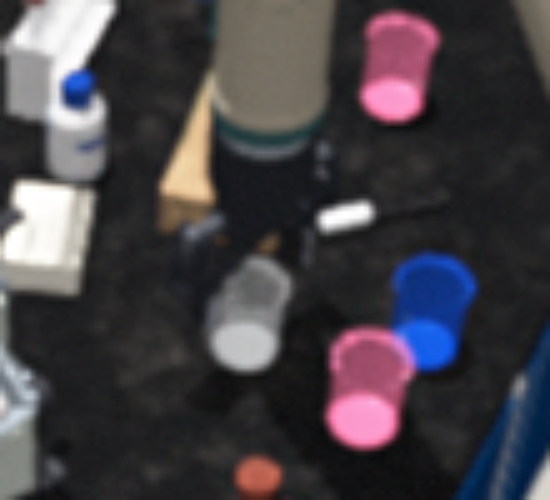

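```bash
python3 -m creep '[[[0.12,-0.01,0.02],0,0],[[0.23,-0.01,0.02],0,0],[[0.23,-0.01,0.02],0,0],[[0.23,-0.01,0.02],0,0.2],[[0.23,-0.01,0.02],0,0.4],[[0.23,-0.01,0.02],0,0.6],[[0.23,-0.01,0.02],0,0.6],[[0.23,-0.01,0.02],0,0.6],[[0.23,-0.01,0.02],0,0.6]]'
python3 -c "
from h import *
rel([486.5,-390,18],-109.4)"
```

```text
clock: 3.35
eef_pos: [487.2, -389.5, 18.8]
tool_rot: [-2.414, 1.57, 0.389]
force: [-0.5, 2.5, 5.3]
width: 49.1
t 3.35 pos [ 487.2 -389.5   18.8] disp xy [  -4.5 -230. ] jaw -109.4 rel/100mm [0.008 0.007 0.005] F [-0.5  2.5  5.3] w 49.1 spin 0.0
```

```bash
python3 -m creep '[[[-0.2,0,0],0,0.6],[[-0.4,0,0.1],0,0.6],[[-0.4,-0.3,0.3],0,0.6],[[-0.4,-0.65,0.5],0,0.6],[[-0.4,-0.98,0.7],0,0.6]]'
python3 -m creep '[[[0,-0.3,0.1],0,0.6],[[0,-0.65,0.12],0,0.6],[[0,-0.98,0.13],0,0.6],[[0,-0.98,0.13],0,0.6]]'
python3 -c "
from h import *
rel(w(-90,0,20),-109.4)"
```

```text
clock: 3.85
eef_pos: [452.7, -273.5, 58.4]
tool_rot: [2.405, 1.57, -1.077]
force: [0.4, 0.7, -1.5]
width: 48.9
clock: 4.25
eef_pos: [475.2, -172.0, 58.0]
tool_rot: [-1.34, 1.568, 1.471]
force: [-0.2, 0.3, -1.4]
width: 48.7
t 4.25 pos [ 475.2 -172.    58. ] disp xy [-88.1 -28.8] jaw -109.0 rel/100mm [ 0.381 -0.287  0.017] F [-0.2  0.3 -1.4] w 48.7 spin 0.01
```

```bash
python3 -m creep '[[[0,-0.15,0.01],0,0.6],[[0,-0.29,0.01],0,0.6],[[0.15,-0.29,0.01],0,0.6],[[0.28,-0.29,0.01],0,0.6],[[0.35,-0.29,0.01],0,0.6],[[0.39,-0.29,0.01],0,0.6],[[0.39,-0.29,0.01],0,0.6]]'
python3 -c "
from h import *
rel(w(-90,0,19),-109.4)
b=cams.get_image('scene')[130:270,210:350]
cv2.imwrite('pics/g3.png',cv2.resize(b,None,fx=4,fy=4))"
```

```text
clock: 4.95
eef_pos: [481.9, -150.5, 19.1]
tool_rot: [0.766, 1.57, -2.716]
force: [0.4, -0.5, 0.0]
width: 49.0
t 4.95 pos [ 481.9 -150.5   19.1] disp xy [-88.9  -6.4] jaw -109.5 rel/100mm [ 0.001 -0.064  0.012] F [ 0.4 -0.5  0. ] w 49.0 spin -0.002
```

View pics/g3.png

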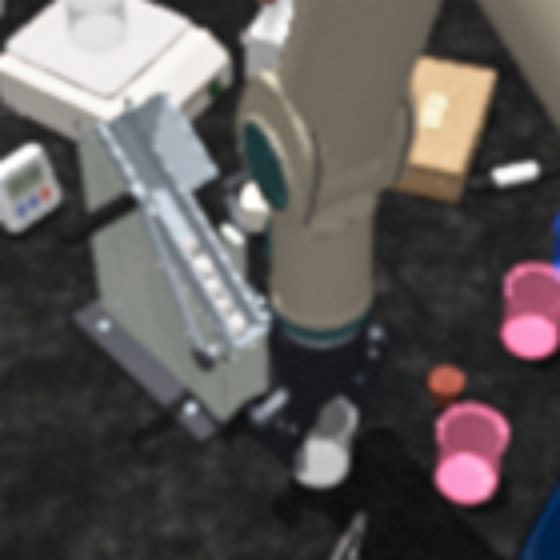

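```bash
python3 -c "
from h import *
p=plane('scene',290.2,244.8,2);print(p,RD.T@(p[:2]-D0))
p=plane('scene',300,258,2);print(p,RD.T@(p[:2]-D0))"
python3 -m creep '[[[0,-0.03,0],0,0.6],[[0,-0.06,0],0,0.6],[[0,-0.06,0],0,0.6],[[0,-0.06,0],0,0.6]]'
python3 -c "
from h import *
rel(w(-90,0,19),-109.4)
b=cams.get_image('scene')[210:280,260:330]
cv2.imwrite('pics/g4.png',cv2.resize(b,None,fx=8,fy=8,interpolation=0))"
```

```text
[ 477.60514936 -154.58497238    2.        ] [-91.5227443  -11.64652972]
[ 424.35423732 -123.10587462    2.        ] [-152.20634384    0.35738532]
clock: 5.4
eef_pos: [484.4, -143.8, 19.4]
tool_rot: [-2.961, 1.571, -0.157]
force: [-0.1, -0.0, -0.9]
width: 48.9
t 5.4 pos [ 484.4 -143.8   19.4] disp xy [-88.7   0.8] jaw -109.4 rel/100mm [0.004 0.008 0.013] F [-0.1 -0.  -0.9] w 48.9 spin 0.0
```

View pics/g4.png

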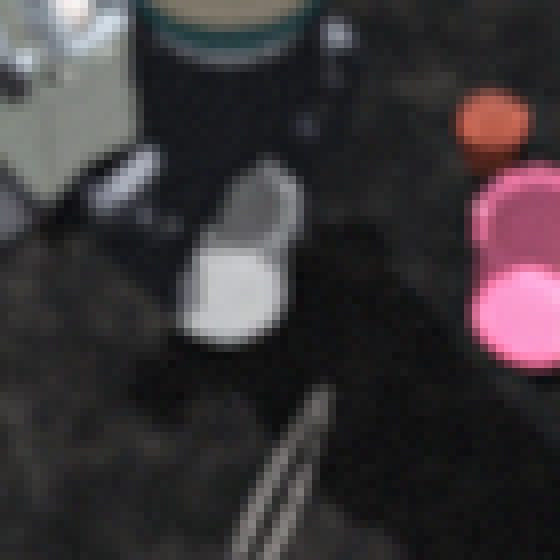

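```bash
python3 -c "
from h import *
p=plane('scene',289.1,246.8,2);print(p,RD.T@(p[:2]-D0))"
python3 -m creep '[[[0,0,-0.08],0,0.6],[[0,0.01,-0.16],0,0.6],[[0,0.01,-0.16],0,0.6],[[0,0.01,-0.16],0,0.5],[[0,0.01,-0.16],0,0.4],[[0,0.01,-0.16],0,0.3],[[0,0.01,-0.16],0,0.1],[[0,0.01,-0.16],0,0],[[0,0.01,-0.16],0,0]]'
python3 -c "
from h import *
rel(w(-72,0,19),-109.4)"
```

```text
[ 476.98172717 -145.56955263    2.        ] [-95.10534227  -3.35005817]
clock: 6.35
eef_pos: [499.0, -150.3, 19.4]
tool_rot: [-2.989, 1.571, -0.186]
force: [0.2, 0.2, -0.1]
width: 85.4
t 6.35 pos [ 499.  -150.3   19.4] disp xy [-72.8  -0.5] jaw -109.4 rel/100mm [ 0.004 -0.005 -0.008] F [ 0.2  0.2 -0.1] w 85.4 spin -0.0
```

```bash
python3 -m creep '[[[0,0,0.2],0,0],[[0,0,0.4],0,0],[[0,0,0.46],0,0],[[0,0,0.46],0,0],[[0,0,0.46],0,0.4],[[0,0,0.46],0,0.7],[[0,0,0.46],0,0.7],[[0,0,0.46],0,0.7],[[0,0,0.46],0,0.7],[[0,0,0.46],0,0.7]]'
python3 -c "
from h import *
rel(w(-76,0,14),-109.4)
b=cams.get_image('scene')[190:280,240:330]
cv2.imwrite('pics/g5.png',cv2.resize(b,None,fx=6,fy=6,interpolation=2))"
```

```text
clock: 7.35
eef_pos: [455.7, -135.0, 19.3]
tool_rot: [-3.073, 1.571, -0.27]
force: [-0.4, -0.7, 0.4]
width: 26.1
t 7.35 pos [ 455.7 -135.    19.3] disp xy [-118.7   -0.5] jaw -109.4 rel/100mm [ 0.053 -0.005 -0.427] F [-0.4 -0.7  0.4] w 26.1 spin -0.0
```

View pics/g5.png

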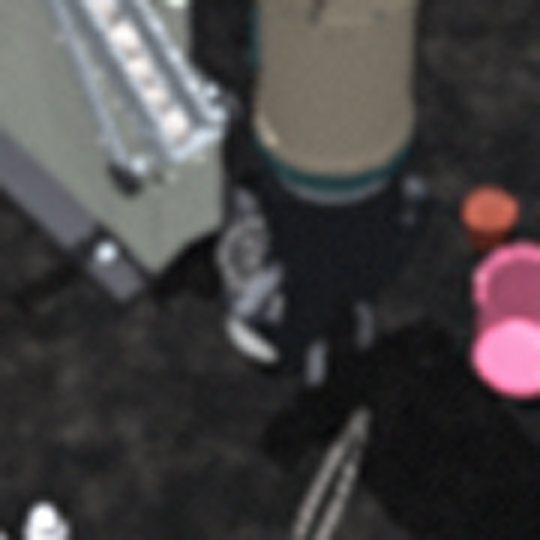

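```bash
python3 -m creep '[[[0.05,0,-0.03],0,0.7],[[0.05,0,-0.06],0,0.7],[[0.05,0,-0.1],0,0.7],[[0.05,0,-0.14],0,0.7],[[0.05,0,-0.18],0,0.7],[[0.05,0,-0.22],0,0.7],[[0.05,0,-0.26],0,0.7],[[0.05,0,-0.3],0,0.7],[[0.05,0,-0.34],0,0.7],[[0.05,0,-0.38],0,0.7],[[0.05,0,-0.4],0,0.7],[[0.05,0,-0.42],0,0.7],[[0.05,0,-0.42],0,0.7]]'
python3 -c "
from h import *
rel(w(-70,0,14),-109.4)
b=cams.get_image('scene')[190:280,240:330]
cv2.imwrite('pics/g6.png',cv2.resize(b,None,fx=6,fy=6,interpolation=2))"
```

```text
clock: 8.7
eef_pos: [495.5, -149.1, 14.3]
tool_rot: [3.033, 1.57, -0.447]
force: [0.5, -0.3, 0.2]
width: 25.5
t 8.7 pos [ 495.5 -149.1   14.3] disp xy [-76.4  -0.5] jaw -109.4 rel/100mm [ 0.003 -0.005 -0.064] F [ 0.5 -0.3  0.2] w 25.5 spin -0.0
```

View pics/g6.png

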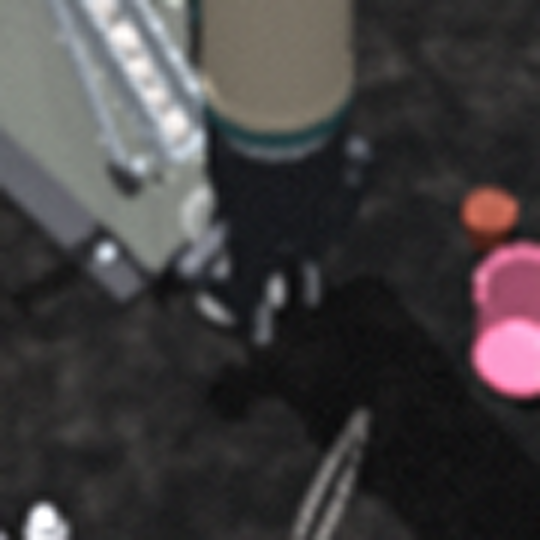

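Beaker is moving in upright (crop ~(210,250)). Continue in slow steps, watching force.

```bash
python3 -m creep '[[[0,0,-0.01],0,0.7],[[0,0,-0.02],0,0.7],[[0,0,-0.03],0,0.7],[[0,0,-0.04],0,0.7],[[0,0,-0.05],0,0.7],[[0,0,-0.06],0,0.7],[[0,0,-0.06],0,0.7]]'
python3 -c "
from h import *
rel(w(-70,0,14),-109.4)"
python3 -m creep '[[[0,-0.005,-0.01],0,0.7],[[0,-0.005,-0.02],0,0.7],[[0,-0.005,-0.02],0,0.7]]'
python3 -c "
from h import *
rel(w(-70,0,14),-109.4)"
```

```text
clock: 9.45
eef_pos: [501.1, -151.0, 14.3]
tool_rot: [3.085, 1.57, -0.396]
force: [-0.8, 0.8, -0.4]
width: 25.3
t 9.45 pos [ 501.1 -151.    14.3] disp xy [-70.5  -0.5] jaw -109.4 rel/100mm [ 0.003 -0.005 -0.005] F [-0.8  0.8 -0.4] w 25.3 spin -0.0
clock: 9.75
eef_pos: [503.1, -151.2, 14.3]
tool_rot: [-3.015, 1.571, -0.212]
force: [-0.7, 0.7, 0.7]
width: 25.6
t 9.75 pos [ 503.1 -151.2   14.3] disp xy [-68.6   0. ] jaw -109.4 rel/100mm [0.003 0.    0.014] F [-0.7  0.7  0.7] w 25.6 spin -0.0
```

```bash
for i in 1 2; do python3 -m creep '[[[0,0,-0.01],0,0.7],[[0,0,-0.015],0,0.7],[[0,0,-0.015],0,0.7]]' | grep -E "eef|force"; done
python3 -c "
from h import *
rel(w(-70,0,14),-109.4)
b=cams.get_image('scene')[190:280,240:330]
cv2.imwrite('pics/g7.png',cv2.resize(b,None,fx=6,fy=6,interpolation=2))"
```

```text
eef_pos: [503.6, -151.2, 14.2]
force: [-2.1, 1.4, 1.0]
eef_pos: [504.0, -151.2, 14.1]
force: [-5.1, 1.9, 3.2]
t 10.35 pos [ 504.  -151.2   14.1] disp xy [-67.7   0.3] jaw -109.4 rel/100mm [0.001 0.003 0.023] F [-5.1  1.9  3.2] w 25.7 spin -0.0
```

View pics/g7.png

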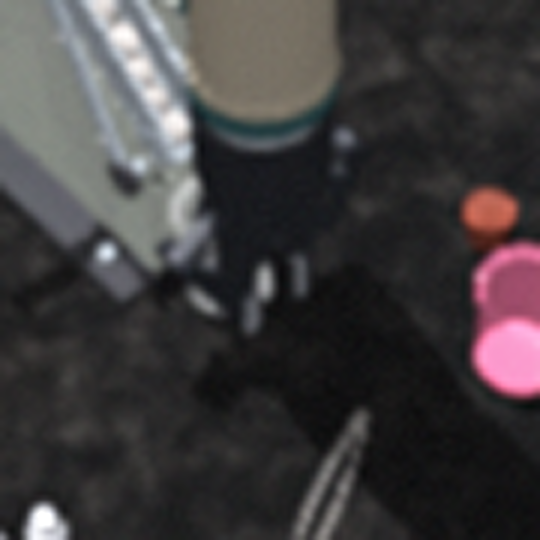

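```bash
python3 -m creep '[[[0,0,0.05],0,0.7],[[0,0,0.25],0,0.7],[[0,0,0.4],0,0.7],[[-0.3,0,0.5],0,1],[[-0.7,0,0.5],0,1],[[-1,0,0.5],0,1]]'
python3 -m creep '[[[-0.4,0,0.4],0,1],[[-0.8,0,0.8],0,1],[[-1,0.4,1],0,1],[[-1,0.8,1],0,1],[[-1,1,1],0,1],[[-1,1,1],0,1]]'
python3 -c "
from h import *
rel(w(80,-60,260),-109.4)
a=cams.get_image('top')[190:240,240:310]
b=cams.get_image('scene')[190:280,240:330]
cv2.imwrite('pics/g8.png',cv2.resize(b,None,fx=6,fy=6,interpolation=2))
cv2.imwrite('pics/g8t.png',cv2.resize(a,None,fx=8,fy=8,interpolation=2))"
```

```text
clock: 11.0
eef_pos: [459.7, -136.3, 116.2]
tool_rot: [3.065, 1.567, -0.416]
force: [1.6, -0.1, 0.3]
width: 0.4
clock: 11.6
eef_pos: [331.2, -199.9, 215.4]
tool_rot: [2.826, 1.565, -0.66]
force: [0.1, 0.9, -0.5]
width: 0.1
t 11.6 pos [ 331.2 -199.9  215.4] disp xy [-214.5 -103.1] jaw -109.7 rel/100mm [-0.432 -0.447 -2.945] F [ 0.1  0.9 -0.5] w 0.1 spin -0.008
```

View pics/g8.png

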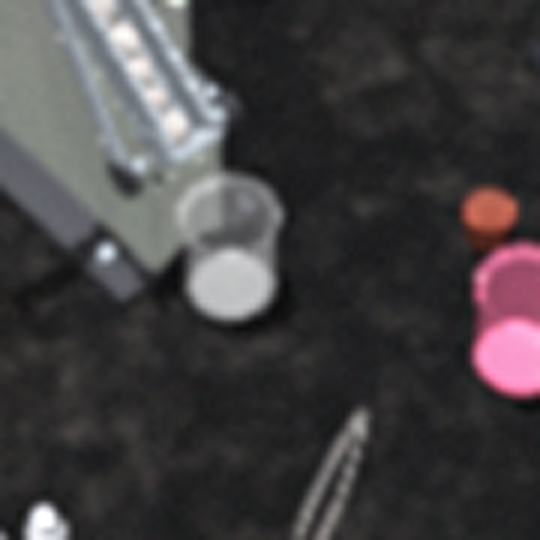

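View pics/g8t.png

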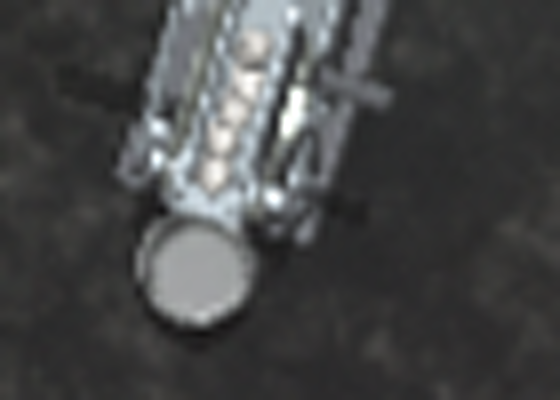

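```bash
python3 -c "
from h import *
for n,u,v,z in (('scene',240+231/6-.4,190+284/6-.4,2),('scene',240+231/6-.4,190+228/6-.4,68),('top',240+200/8-.5,190+272/8-.5,2),('top',240+195/8-.5,190+268/8-.5,68)):
  p=plane(n,u,v,z);print(p,RD.T@(p[:2]-D0))
for z in (2,):print(proj('scene',w(-38,0,2)),proj('top',w(-38,0,2)))
"
```

```text
[ 529.48740758 -163.90440039    2.        ] [-39.49067105  -3.20355576]
[ 523.32547454 -154.695619     68.        ] [-48.36154516   3.43562084]
[ 533.56040472 -163.57380871    2.        ] [-35.75873757  -1.53884286]
[ 531.72957727 -162.11559511   68.        ] [-37.96997738  -0.77155247]
[[277.10925506 237.17799234]] [[263.96164713 223.9162521 ]]
```

```bash
python3 -m creep '[[[-0.2,0,-0.4],0,1],[[-0.2,0,-0.8],0,1],[[-0.2,0,-1],0,1]]' | grep eef
python3 -m creep '[[[0,0,-0.4],0,1],[[0,0,-0.8],0,1],[[0,0,-1],0,1]]' | grep eef
python3 -m creep '[[[0,0,-0.4],0,1],[[0,0,-0.8],0,1],[[0,0,-0.96],0,1],[[0,0,-0.96],0,1],[[0,0,-0.96],0,1]]'
python3 -c "
from h import *
rel(w(84,-66,190),-109.4)"
```

```text
eef_pos: [430.1, -229.4, 234.6]
eef_pos: [524.1, -261.8, 233.5]
clock: 12.8
eef_pos: [610.1, -293.3, 233.1]
tool_rot: [-0.241, 1.569, 2.564]
force: [-1.3, 0.1, 0.6]
width: -0.2
t 12.8 pos [ 610.1 -293.3  233.1] disp xy [ 79.6 -98.5] jaw -109.3 rel/100mm [ 0.431 -0.325 -0.046] F [-1.3  0.1  0.6] w -0.2 spin 0.002
```

```bash
python3 -m creep '[[[0,-0.15,-0.05],0,1],[[0,-0.32,-0.05],0,1],[[0.2,-0.32,-0.05],0,1],[[0.35,-0.32,-0.05],0,1],[[0.42,-0.32,-0.05],0,1],[[0.42,-0.32,-0.05],0,1]]'
python3 -c "
from h import *
rel(w(84,-66,190),-109.4)
b=cams.get_image('scene')[130:230,220:320]
cv2.imwrite('pics/c1.png',cv2.resize(b,None,fx=6,fy=6,interpolation=2))"
```

```text
clock: 13.4
eef_pos: [624.6, -266.2, 191.3]
tool_rot: [0.081, 1.569, 2.883]
force: [0.1, 0.2, -0.1]
width: 0.1
t 13.4 pos [ 624.6 -266.2  191.3] disp xy [ 84.2 -68.1] jaw -109.4 rel/100mm [ 0.013 -0.021  0.002] F [ 0.1  0.2 -0.1] w 0.1 spin -0.001
```

View pics/c1.png

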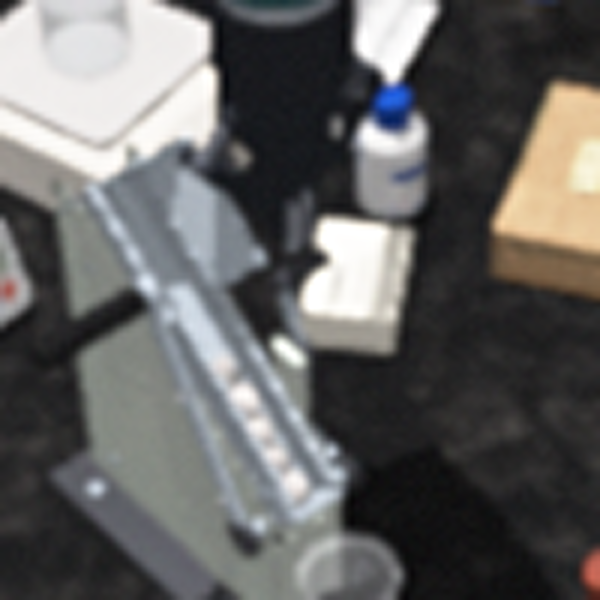

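```bash
python3 -m creep '[[[0.02,-0.03,0.05],0,1],[[0.03,-0.04,0.12],0,1],[[0.03,-0.04,0.2],0,1],[[0.03,-0.04,0.28],0,1],[[0.03,-0.04,0.36],0,1],[[0.03,-0.04,0.36],0,1]]'
python3 -c "
from h import *
rel(w(20,-64,188),-109.4)"
python3 -m creep '[[[0,0,0.08],0,1],[[0,0,0.14],0,1],[[0,0,0.2],0,1],[[0,0,0.26],0,1],[[0,0,0.3],0,1],[[0,0,0.3],0,1]]'
python3 -c "
from h import *
rel(w(20,-64,188),-109.4)
b=cams.get_image('scene')[130:230,220:320]
cv2.imwrite('pics/c2.png',cv2.resize(b,None,fx=6,fy=6,interpolation=2))"
```

```text
clock: 14.05
eef_pos: [591.6, -250.3, 189.7]
tool_rot: [-0.273, 1.57, 2.529]
force: [0.8, -0.1, 0.1]
width: -0.2
t 14.05 pos [ 591.6 -250.3  189.7] disp xy [ 47.8 -64.1] jaw -109.4 rel/100mm [ 0.017 -0.001  0.278] F [ 0.8 -0.1  0.1] w -0.2 spin -0.001
clock: 14.65
eef_pos: [564.7, -240.9, 189.4]
tool_rot: [2.908, 1.57, -0.573]
force: [3.1, -1.3, -2.1]
width: -0.3
t 14.65 pos [ 564.7 -240.9  189.4] disp xy [ 19.3 -64.1] jaw -109.4 rel/100mm [ 0.014 -0.001 -0.007] F [ 3.1 -1.3 -2.1] w -0.3 spin -0.0
```

View pics/c2.png

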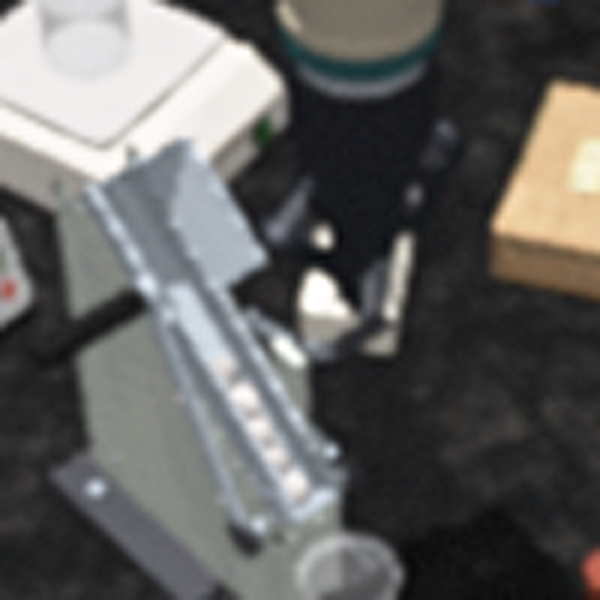

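```bash
python3 -m creep '[[[0,0,-0.1],0,1],[[-0.2,0,-0.1],0,1],[[-0.6,0,-0.1],0,1],[[-1,0,-0.1],0,1],[[-1,0,-0.1],0,1]]'
python3 -c "
from h import *
rel(w(71,75,300),-19.4);print(readout.read_state()['qpos'].round(2))
b=cams.get_image('scene')[130:230,220:320]
cv2.imwrite('pics/c3.png',cv2.resize(b,None,fx=6,fy=6,interpolation=2))"
```

```text
clock: 15.2
eef_pos: [576.6, -246.0, 295.2]
tool_rot: [3.052, 1.562, -0.428]
force: [0.8, -0.6, -0.4]
width: -0.0
t 15.2 pos [ 576.6 -246.   295.2] disp xy [ 32.3 -65. ] jaw -109.4 rel/100mm [-0.046 -1.4   -0.387] F [ 0.8 -0.6 -0.4] w -0.0 spin -2.001
[ 0.12  0.56  0.4   1.52 -0.23  1.1  -1.34]
```

View pics/c3.png

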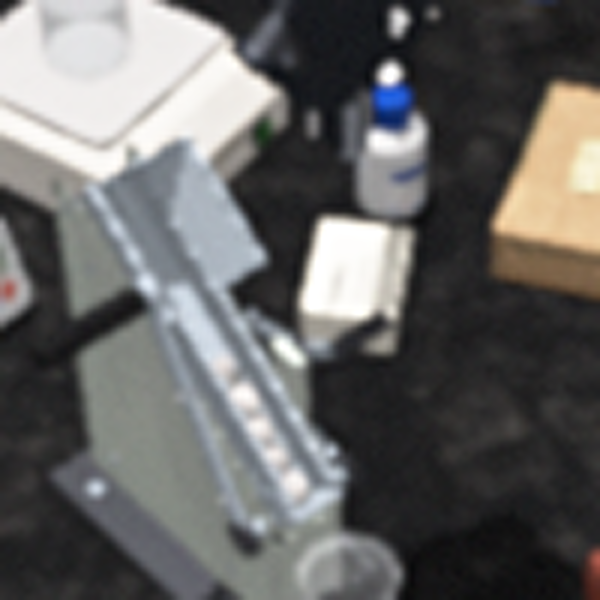

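```bash
python3 -m creep '[[[-0.1,-0.2,0],0.18,1],[[-0.1,-0.4,0],0.36,1],[[-0.1,-0.6,0],0.55,1],[[-0.1,-0.8,0],0.73,1],[[-0.1,-0.9,0],0.9,1],[[-0.1,-0.98,0],1,0.7],[[-0.1,-0.98,0],1,0.5]]'
python3 -c "
from h import *
rel(w(71,75,300),-199.4);print(readout.read_state()['qpos'].round(2))"
```

```text
clock: 15.95
eef_pos: [606.5, -149.4, 297.6]
tool_rot: [0.761, 1.567, 2.781]
force: [-0.4, 0.4, 0.0]
width: 28.1
t 15.95 pos [ 606.5 -149.4  297.6] disp xy [28.3 36. ] jaw -154.3 rel/100mm [-0.026 -0.577 -0.028] F [-0.4  0.4  0. ] w 28.1 spin 1.003
[-0.16  0.59  0.61  1.51 -0.36  1.15 -2.17]
```

```bash
python3 -m creep '[[[0,-0.1,0],-0.18,0.5],[[0,-0.2,0],-0.36,0.5],[[0,-0.3,0],-0.55,0.5],[[0,-0.4,0],-0.73,0.5],[[0,-0.57,-0.03],-0.9,0.5],[[0,-0.57,-0.03],-1,0.5]]'|grep eef
python3 -m creep '[[[0,0,0],-0.18,0.5],[[0,0,0],-0.36,0.5],[[0,0,0],-0.55,0.5],[[0,0,0],-0.73,0.5],[[0,0,0],-0.9,0.5],[[0,0,0],-1,0.5]]'|grep eef
python3 -m creep '[[[0,0,0],-0.18,0.5],[[0,0,0],-0.36,0.5],[[0,0,0],-0.55,0.5],[[0,0,0],-0.73,0.5],[[0,0,0],-0.9,0.5],[[0,0,0],-1,0.5],[[0,0,0],-1,0.5]]'|grep eef
python3 -c "
from h import *
rel(w(71,75,300),-19.4);print(readout.read_state()['qpos'].round(2))"
```

```text
eef_pos: [660.3, -129.1, 298.0]
eef_pos: [658.5, -130.7, 298.4]
eef_pos: [658.6, -130.8, 298.5]
t 17.85 pos [ 658.6 -130.8  298.5] disp xy [71.3 70.9] jaw -19.4 rel/100mm [-0.015 -0.003 -0.041] F [ 0.2 -0.8  0.1] w 42.5 spin 0.001
[ 0.17  0.61 -0.03  1.36  0.02  1.18 -0.2 ]
```

```bash
python3 -m creep '[[[0.25,0,-0.04],0,0.5],[[0.5,0,-0.04],0,0.5],[[0.5,0,-0.04],0,0.5]]'|grep eef
python3 -c "
from h import *
rel(w(71,75,207),-19.4)
b=cams.get_image('scene')[130:230,200:300]
cv2.imwrite('pics/h1.png',cv2.resize(b,None,fx=6,fy=6,interpolation=2))
b=cams.get_image('top')[150:230,230:310]
cv2.imwrite('pics/h1t.png',cv2.resize(b,None,fx=7,fy=7,interpolation=2))"
```

```text
eef_pos: [657.8, -126.0, 245.3]
t 18.15 pos [ 657.8 -126.   245.3] disp xy [68.9 75.2] jaw -19.5 rel/100mm [0.382 0.024 0.001] F [ 0.5 -0.4 -0.9] w 42.6 spin -0.002
```

View pics/h1.png

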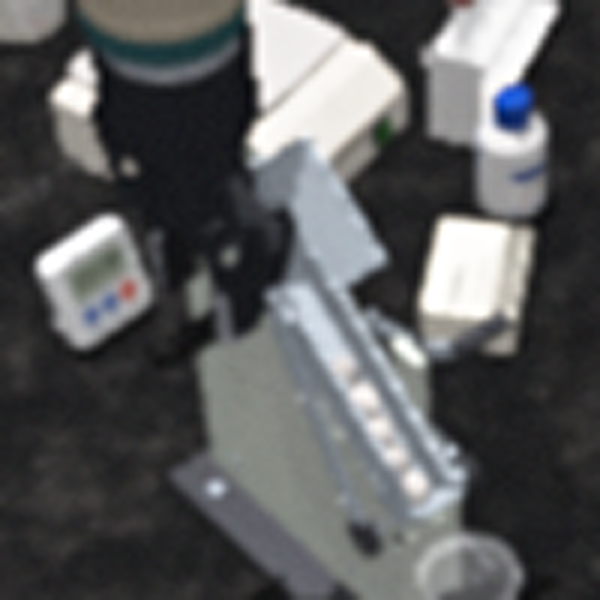

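View pics/h1t.png

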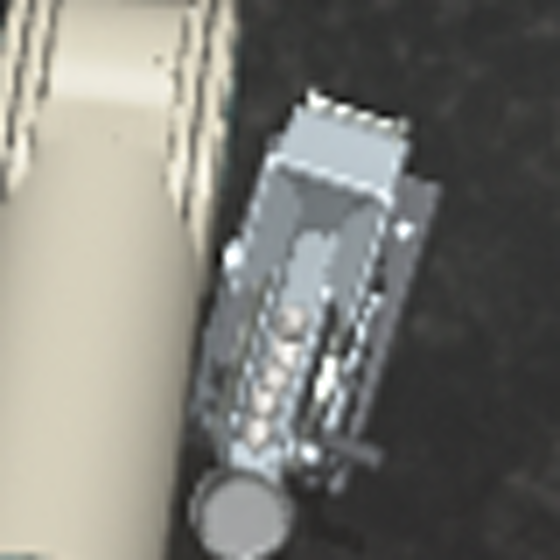

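```bash
python3 -m creep '[[[0.15,0.02,-0.04],0,0.5],[[0.28,0.02,-0.04],0,0.5],[[0.38,0.02,-0.04],0,0.5],[[0.38,0.02,-0.04],0,0.5],[[0.38,0.02,-0.04],0,0.6],[[0.38,0.02,-0.04],0,0.75],[[0.38,0.02,-0.04],0,0.75],[[0.38,0.02,-0.04],0,0.75]]'
python3 -c "
from h import *
rel(w(71,75,207),-19.4)
b=cams.get_image('scene')[130:230,200:300]
cv2.imwrite('pics/h2.png',cv2.resize(b,None,fx=6,fy=6,interpolation=2))"
```

```text
clock: 19.05
eef_pos: [664.2, -122.9, 211.9]
tool_rot: [1.767, 1.57, -0.142]
force: [-0.5, -0.3, -0.1]
width: 21.2
t 19.05 pos [ 664.2 -122.9  211.9] disp xy [74.  80.2] jaw -19.4 rel/100mm [ 0.049 -0.03   0.052] F [-0.5 -0.3 -0.1] w 21.2 spin -0.0
```

View pics/h2.png

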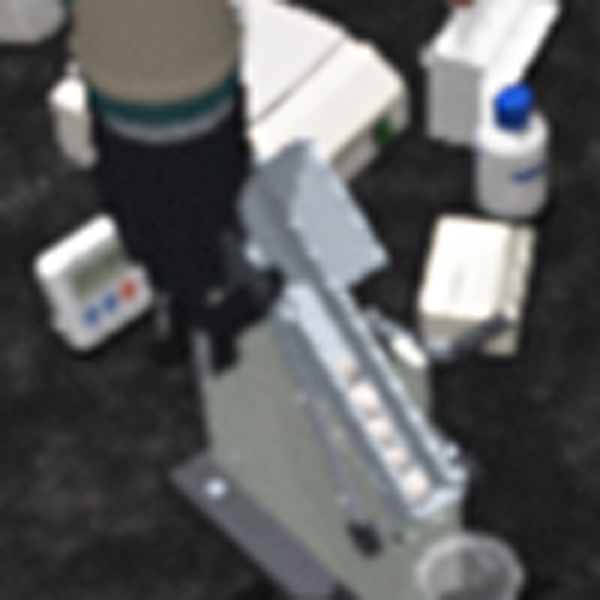

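```bash
python3 -m creep '[[[0.02,-0.06,0],0,0.75],[[0,-0.12,0],0,0.75],[[-0.02,-0.18,0],0,0.75],[[-0.02,-0.18,0],0,0.75]]'
python3 -c "
from h import *
rel(w(0,80,226),-19.4)"
```

```text
clock: 19.5
eef_pos: [649.4, -117.6, 215.6]
tool_rot: [1.683, 1.563, -0.227]
force: [6.5, -1.5, 3.7]
width: 21.3
t 19.5 pos [ 649.4 -117.6  215.6] disp xy [58.2 80.2] jaw -19.4 rel/100mm [-0.109 -0.581  0.003] F [ 6.5 -1.5  3.7] w 21.3 spin -0.001
```

```bash
python3 -m creep '[[[-0.05,-0.22,0],0,0.75],[[-0.09,-0.42,0],0,0.75],[[-0.1,-0.61,0],0,0.75],[[-0.09,-0.82,0],0,0.75],[[-0.06,-0.96,0],0,0.75]]'
python3 -c "
from h import *
rel(w(-121,80,168),-19.4)"
```

```text
clock: 20.0
eef_pos: [557.5, -84.8, 220.6]
tool_rot: [1.812, 1.566, -0.097]
force: [5.3, -0.2, 2.2]
width: 21.6
t 20.0 pos [557.5 -84.8 220.6] disp xy [-39.4  80.7] jaw -19.4 rel/100mm [ 0.522 -0.819  0.007] F [ 5.3 -0.2  2.2] w 21.6 spin -0.0
```

```bash
python3 -m creep '[[[0.06,-0.2,0],0,0.75],[[0.15,-0.38,0],0,0.75],[[0.25,-0.54,0],0,0.75],[[0.39,-0.69,0],0,0.75],[[0.53,-0.82,0],0,0.75],[[0.54,-0.84,0],0,0.75],[[0.54,-0.84,0],0,0.75]]'
python3 -c "
from h import *
rel(w(-121,80,168),-19.4)
b=cams.get_image('scene')[130:270,200:340]
cv2.imwrite('pics/h3.png',cv2.resize(b,None,fx=4,fy=4,interpolation=2))"
```

```text
clock: 20.7
eef_pos: [483.4, -58.2, 166.9]
tool_rot: [1.781, 1.557, -0.129]
force: [10.6, -2.9, -0.2]
width: 21.4
t 20.7 pos [483.4 -58.2 166.9] disp xy [-118.1   81.2] jaw -19.4 rel/100mm [-0.011 -0.029  0.012] F [10.6 -2.9 -0.2] w 21.4 spin -0.001
```

View pics/h3.png

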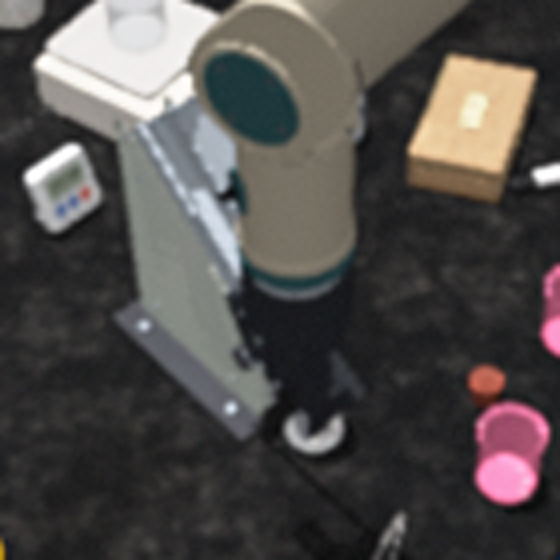

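```bash
python3 -m creep '[[[0.01,-0.02,0],0,0.75],[[0.02,-0.03,0],0,0.75],[[0.02,-0.03,0],0,0.75],[[0.02,-0.03,0],0,0.75],[[0.02,-0.03,0],0,0.75],[[0.02,-0.03,0],0,0.75],[[0.02,-0.03,0],0,0.75],[[0.02,-0.03,0],0,0.75],[[0.02,-0.03,0],0,0.75],[[0.02,-0.03,0],0,0.75]]'
python3 -c "
from h import *
rel(w(-121,80,168),-19.4)
a=cams.get_image('top')[150:250,220:320]
b=cams.get_image('scene')[190:260,230:330]
cv2.imwrite('pics/h4.png',cv2.resize(b,None,fx=7,fy=7,interpolation=2))
cv2.imwrite('pics/h4t.png',cv2.resize(a,None,fx=6,fy=6,interpolation=2))"
```

```text
clock: 21.75
eef_pos: [483.3, -58.1, 166.4]
tool_rot: [1.77, 1.551, -0.141]
force: [12.6, -5.4, 7.9]
width: 21.4
t 21.75 pos [483.3 -58.1 166.4] disp xy [-118.2   81.2] jaw -19.5 rel/100mm [-0.017 -0.028  0.012] F [12.6 -5.4  7.9] w 21.4 spin -0.002
```

View pics/h4.png

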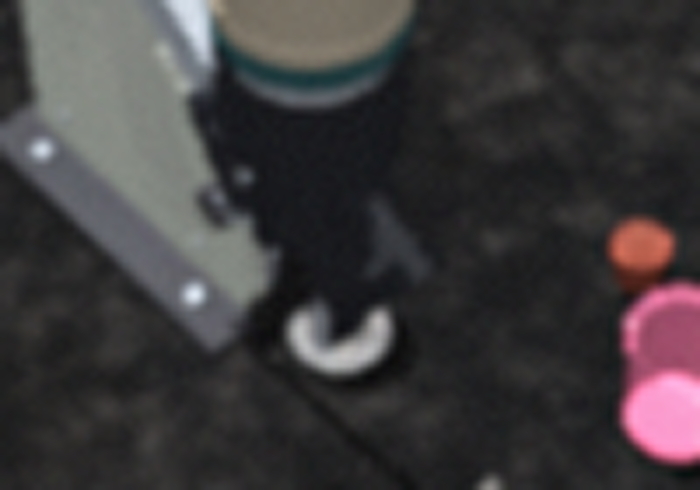

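View pics/h4t.png

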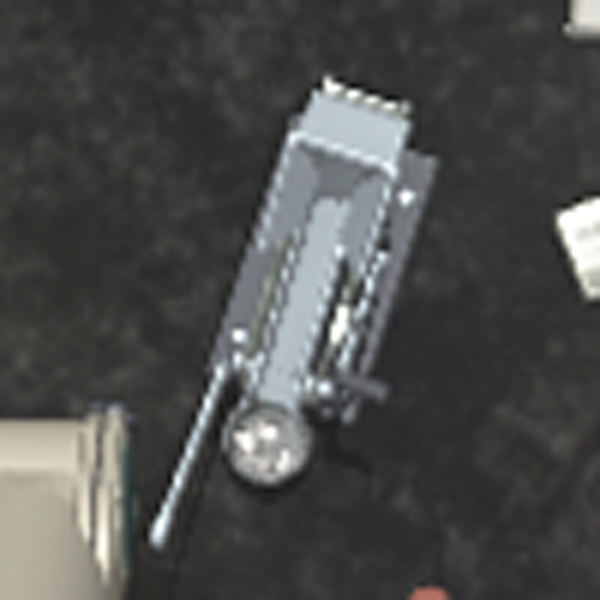

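```bash
python3 -c "
from h import *
a=cams.get_image('top')[195:240,240:290]
cv2.imwrite('pics/f.png',cv2.resize(a,None,fx=12,fy=12,interpolation=2))"
```

```text
(no output)
```

View pics/f.png

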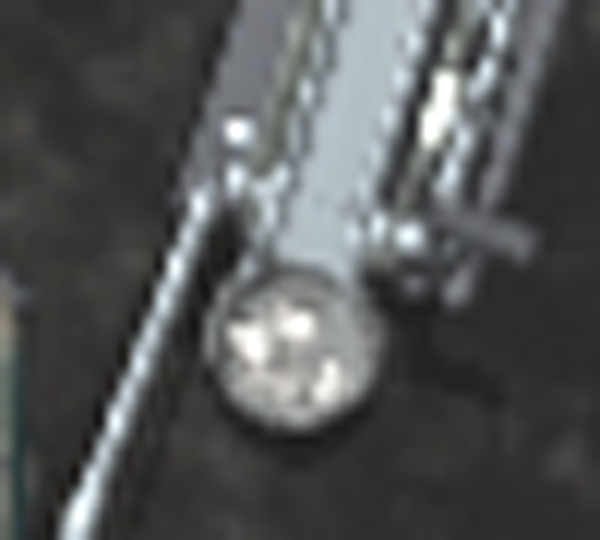

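The picture shows the beaker centred at about (295,348) with the chips in it. The chute is empty, and no stray chips lie around it on the bench.

```bash
python3 -c "
from cell import order,readout
print(order.finish_job()); s=readout.read_state(); print(s['clock'],s['force'],s['eef_pos'])"
```

```text
the job is handed in; nothing more can be done
None
the job is handed in; nothing more can be done
```

I carried out the whole sequence and handed the job in at about 22 s on the robot's clock, still holding the handle fully pulled. No verdict was reported.

**What I did:**
- **Beaker:** I gripped the clear beaker and set it down about 34 mm short of the seat. I then pushed it low into the saddle until I felt contact, at about 5 N.
- **Catch:** I swept it over with closed fingers.
- **Handle:** I put the fingers loosely round the handle rather than clamping it, and pulled it along its arc to the stop.

**Last checks:**
- **Handle:** It no longer moved when I pulled further, and the wrist force was about 14 N towards the dispenser.
- **Catch:** The pictures show it flipped over. From the tool's travel I put it at about 1.1 rad.
- **Beaker:** It is upright and within about 3 mm of the seat, taking the base position in both camera views. The rim in the scene view put it about 10 mm further forward, but I trusted the base and the top view.
- **Chips:** The chute is empty and there are no stray chips round the beaker. I can see chips inside it but could not count all five, because they overlap at this resolution.
- **Bystanders:** I did not measure their positions again at the end. They looked undisturbed wherever they were in view.

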